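# Test the lids of a batch of preserves and set the unsealed jar aside

## Robot

A 6-joint arm with a two-finger parallel gripper is mounted at the origin on a cart in front of the work surface, level with it; the furniture and walls round the work are solid. World frame = base frame: x ahead of the robot, y to its left, z up, the work surface at z = 0. Lengths are in m, angles in rad, forces in N, time in s.
With the tool pointing down it reaches from about 0.25 to 0.775 m from the base axis. Payload 4 kg.
Tool frame: the origin (TCP) lies midway between the tips of the shut fingers; the grasp point (between the pads) lies 19 mm behind it; z points along the fingers, y is the line along which they close (so a half turn about z gives the same grasp; the last joint's range is limited). The gripper opens to 94 mm and grips with 3 to 60 N. Pads are 16 mm wide; open, the fingers measure 119 mm over their backs; the gripper's body (75 mm by 177 mm) begins 78 mm behind the grasp point.
Start: joints at [1.065, 0.087, 1.371, -0, 1.684, -0.103], TCP at [0.216, 0.506, 0.206] pointing down, gripper open.
Joint ranges: [-3.1, 3.1], [-0.76, 2.03], [0.27, 2.55], [-1.08, 4.22], [0.17, 2.65], [-2.57, 2.57]. Speed limits (rad/s): [2.79, 2.79, 3.14, 3.14, 3.14, 3.14].

## Interface

Orientations are given as [roll, pitch, yaw] about the fixed x, y, z axes, in that order (R = Rz(yaw) Ry(pitch) Rx(roll)).
In Python, from bench import robot gives the robot as it stands. The module is installed in compiled form; this text tells all that it offers.
- The arm moves only by the tool arm_command, never from a script. Its argument "targets" is a list of rows, each a list of 4 numbers: the shift along the world's x, y, z as a fraction of full scale, then the turn about the world's z as a fraction of full scale. A call has 1 to 8 rows; each row is the pose to reach, as a shift and turn from the pose commanded when the call began; what a row does not reach only later rows make up. Full scale, the value 1, is 0.5 m for a shift and 120 degrees for a turn. A row lasts 1/12 s, in which the tool goes at most 41.7 mm and 7.16 degrees, less where a joint would pass 70% of its speed; a pose out of reach is approached as far as the arm can. A call with a number of a shift or a turn outside -1 to 1 is refused whole. A call with a gripper value outside its range is refused whole. "claw" is the closure, from 0 (fully open) to 1 (shut), set as the call begins (left out, the last holds). The fingers move at their own pace and stop on an object; the grip force is fixed at half the most. Time passes only in rows, so rows that repeat a pose let the fingers close. It gives the time, the measured TCP pose, the force, the opening and the grip force at its end, in the units of the state.
- robot.get_obs(): the state, without advancing time (a new reading comes with each control period).
- robot.snapshot(name): name is "side" or "top" or "wrist"; returns the picture (400x640x3 uint8, red, green, blue); there is no depth.
- robot.camera_info(name): a dict with "vfov" (degrees; the focal length in pixels is half the picture's height over the tangent of half this angle, whatever the lens; pixels are square), "cx", "cy" (the principal point, pixels), "k1" (the pictures are not rectified: a ray, as slopes to the right and down, at radius r is drawn at 1 + k1 r^2 times it, then the intrinsics apply), "extrinsics" (4x4, takes a point from camera to world coordinates); the wrist camera has in their place "T_tool_cam" (4x4, takes a point from camera to tool coordinates, whose origin is the TCP and whose axes are the flange's). Camera axes: x right, y up, looking along -z (the intrinsics and any distortion apply to the point x, -y, -z); pixel columns grow to the right and rows downward; lengths in m; the calibration is good to about 2 mm. A picture is of the moment at which its call begins: read the wrist's pose just before it. camera_info takes no time and is no camera call.
- robot.close_job(): hands the job in; it is judged then, once.
The state is a dict: "time": time; "joint_positions": joint angles; "qvel": joint speeds; "joint_torque": joint torques, N m; "tool_pos": TCP position; "ee_rot": TCP orientation; "wrist_force": force on the tool from outside, world axes, zero at the start; "wrist_torque": the same for the moment, N m; "width": finger opening in m; "finger_force": force on a finger pad.
Only numpy, scipy, OpenCV 4.12 (cv2) and the standard library are available. Lean on these libraries where they do the work, as an engineer would, in place of code of your own. Each camera call takes 0.05 s, during which the arm holds its last target. There are 200 camera calls.

## Task

The three jars of preserve on the cooling rack look alike, but the lid of one has not sealed: its centre button clicks down when it is pressed, while a sealed one stays put. Take the beech stick from its stand and, going along the row from left to right as you face it, press its rubber foot firmly but gently on the middle of each lid for about half a second to feel which one gives, keeping the stick upright. Then put the stick back in its stand, stand the unsealed jar on the chopping board, and leave the two good jars where they are and the other things undisturbed.

Things in the scene. Friction and masses are not known exactly. Their poses are not given: they have to be found in the camera images.
- jar_a: one of three jars of dark red preserve, alike in looks: glass body 64 mm across, gold twist-off lid 62 mm across (z 55 to 68 mm), paper band, about 0.26 kg. Origin at the centre of its underside, z up. The lid's round centre button, the test point, is 26 mm across, on the jar's axis, its top 69.5 mm above the origin and 1.5 mm proud of the lid
- jar_b: one of three jars of dark red preserve, alike in looks: glass body 64 mm across, gold twist-off lid 62 mm across (z 55 to 68 mm), paper band, about 0.26 kg. Origin at the centre of its underside, z up. The lid's round centre button, the test point, is 26 mm across, on the jar's axis, its top 69.5 mm above the origin and 1.5 mm proud of the lid
- jar_c: one of three jars of dark red preserve, alike in looks: glass body 64 mm across, gold twist-off lid 62 mm across (z 55 to 68 mm), paper band, about 0.26 kg. Origin at the centre of its underside, z up. The lid's round centre button, the test point, is 26 mm across, on the jar's axis, its top 69.5 mm above the origin and 1.5 mm proud of the lid
- seal_a (a joint): how far the lid button of jar_a is pressed down (m), 0 at the start on all jars. On one of the three jars it resists with about 2.5 N, then clicks down by 0.003 and stays there (unsealed); on the two sealed ones it gives under 0.001 at 6 N and springs back. More than 25 N dents a lid
- seal_b (a joint): how far the lid button of jar_b is pressed down (m), 0 at the start on all jars. On one of the three jars it resists with about 2.5 N, then clicks down by 0.003 and stays there (unsealed); on the two sealed ones it gives under 0.001 at 6 N and springs back. More than 25 N dents a lid
- seal_c (a joint): how far the lid button of jar_c is pressed down (m), 0 at the start on all jars. On one of the three jars it resists with about 2.5 N, then clicks down by 0.003 and stays there (unsealed); on the two sealed ones it gives under 0.001 at 6 N and springs back. More than 25 N dents a lid
- rack: steel wire cooling rack, fixed, on the black hob glass: 110 mm (x) by 280 mm (y), its top 22 mm above its origin (centre of the underside); y runs along the row of jars, to the left
- place_left (a point): the left place on top of the rack (as seen by the robot, left is +y), 85 mm from the next; a jar stands within about 7 mm of it at the start
- place_middle (a point): the middle place on top of the rack (as seen by the robot, left is +y), 85 mm from the next; a jar stands within about 7 mm of it at the start
- place_right (a point): the right place on top of the rack (as seen by the robot, left is +y), 85 mm from the next; a jar stands within about 7 mm of it at the start
- stick: beech testing stick, 109 mm long, 50 g, upright in its stand at the start; origin at the tip of its black rubber foot, z up along the stick towards the handle. Foot and shank 11 mm across (z 0 to 44 mm), collar 28 mm across (z 44 to 50 mm), round handle 20 mm across (z 55 to 106 mm): grip it there
- stand: dark wooden stand, fixed, 62 mm across at its foot, 45 mm at the top, 50 mm high, origin at the centre of its underside. Round bore from the top, 19 mm across and 46 mm deep; the stick's collar rests on the top, which holds its tip 6 mm above the stand's origin
- board: wooden chopping board, fixed, 230 mm (x) by 340 mm (y), its flat top 22 mm above its origin (centre of the underside). A lemon and a garlic bulb lie along its far (+x) edge; the half nearer the robot (x < 0) is free
- lemon: yellow lemon, 71x53x51 mm, on the board, a bystander
- garlic: garlic bulb, 60 mm across, 59 mm high, on the board, a bystander
- timer: white wind-up kitchen timer, 67 mm across, 47 mm high, a bystander behind the stand
Not all that is in view belongs to the job. Leave any pink look-alike of the jar_b alone.

How it is judged:
On the way, in this order (a step that is already met when the one before it is completed fails the run):
1. the stick's foot presses the middle of the lid of the left jar with more than 4 N for 0.3 s, within 9 mm of its centre, the stick within 14 degrees of upright (((horizontal distance between jar_a and place_left below 0.03 m and contact force between stick and jar_a above 4 N and horizontal distance between stick and jar_a below 0.009 m and angle between stick's own z axis and vertical below 0.25 rad) or (horizontal distance between jar_b and place_left below 0.03 m and contact force between stick and jar_b above 4 N and horizontal distance between stick and jar_b below 0.009 m and angle between stick's own z axis and vertical below 0.25 rad) or (horizontal distance between jar_c and place_left below 0.03 m and contact force between stick and jar_c above 4 N and horizontal distance between stick and jar_c below 0.009 m and angle between stick's own z axis and vertical below 0.25 rad))), for 0.3 s.
2. the stick's foot presses the middle of the lid of the middle jar with more than 4 N for 0.3 s, within 9 mm of its centre, the stick within 14 degrees of upright (((horizontal distance between jar_a and place_middle below 0.03 m and contact force between stick and jar_a above 4 N and horizontal distance between stick and jar_a below 0.009 m and angle between stick's own z axis and vertical below 0.25 rad) or (horizontal distance between jar_b and place_middle below 0.03 m and contact force between stick and jar_b above 4 N and horizontal distance between stick and jar_b below 0.009 m and angle between stick's own z axis and vertical below 0.25 rad) or (horizontal distance between jar_c and place_middle below 0.03 m and contact force between stick and jar_c above 4 N and horizontal distance between stick and jar_c below 0.009 m and angle between stick's own z axis and vertical below 0.25 rad))), for 0.3 s.
3. the stick's foot presses the middle of the lid of the right jar with more than 4 N for 0.3 s, within 9 mm of its centre, the stick within 14 degrees of upright (((horizontal distance between jar_a and place_right below 0.03 m and contact force between stick and jar_a above 4 N and horizontal distance between stick and jar_a below 0.009 m and angle between stick's own z axis and vertical below 0.25 rad) or (horizontal distance between jar_b and place_right below 0.03 m and contact force between stick and jar_b above 4 N and horizontal distance between stick and jar_b below 0.009 m and angle between stick's own z axis and vertical below 0.25 rad) or (horizontal distance between jar_c and place_right below 0.03 m and contact force between stick and jar_c above 4 N and horizontal distance between stick and jar_c below 0.009 m and angle between stick's own z axis and vertical below 0.25 rad))), for 0.3 s.
At the end, for the whole second after the job is handed in: The jar whose button is down over 2 mm stands upright (5 deg) and still on the board, its axis within 90 mm (x) and 145 mm (y) of the board's middle; the other jars upright within 25 mm of their start, buttons up; the stick in its stand, tip at most 11 mm above the stand's origin and 9 mm off axis (((value of joint seal_a above 0.002 m and x of jar_a in the frame of board between -0.09 and 0.09 m and y of jar_a in the frame of board between -0.145 and 0.145 m and z of jar_a in the frame of board between 0.017 and 0.027 m and distance of each of jar_b, jar_c from where it was at the start of the episode below 0.025 m and value of joint each of seal_b, seal_c below 0.0015 m) or (value of joint seal_b above 0.002 m and x of jar_b in the frame of board between -0.09 and 0.09 m and y of jar_b in the frame of board between -0.145 and 0.145 m and z of jar_b in the frame of board between 0.017 and 0.027 m and distance of each of jar_a, jar_c from where it was at the start of the episode below 0.025 m and value of joint each of seal_a, seal_c below 0.0015 m) or (value of joint seal_c above 0.002 m and x of jar_c in the frame of board between -0.09 and 0.09 m and y of jar_c in the frame of board between -0.145 and 0.145 m and z of jar_c in the frame of board between 0.017 and 0.027 m and distance of each of jar_a, jar_b from where it was at the start of the episode below 0.025 m and value of joint each of seal_a, seal_b below 0.0015 m)) and angle between each of jar_a, jar_b, jar_c's own z axis and vertical below 0.08 rad and linear speed of each of jar_a, jar_b, jar_c, stick below 0.02 m/s and horizontal distance between stick and stand below 0.009 m and z of stick in the frame of stand below 0.011 m and angle between stick's own z axis and vertical below 0.12 rad); the robot touches nothing.
It fails at once if a lid is pressed with more than 25 N (contact force between stick and jar_a above 25 N or contact force between stick and jar_b above 25 N or contact force between stick and jar_c above 25 N).
It fails at once if a jar is tipped by more than 20 degrees (angle between any of jar_a, jar_b, jar_c's own z axis and vertical above 0.35 rad).
It fails at once if the lemon, the garlic or the timer is shifted by more than 30 mm (distance of any of lemon, garlic, timer from where it was at the start of the episode above 0.03 m).
It also fails if it takes over 72 s, if anything falls off the work surface, if the arm or the gripper's body presses on something with over 40 N, if the wrist force passes 120 N, or if a joint passes its speed limit or range.

## Working session

There is one attempt and no reset: what is moved stays moved. The work goes in short steps, Python scripts to look and compute and a tool call to move; the robot and the scene stay as the last step left them, time stands still between calls to the robot, and variables do not carry over. Pictures are saved under pics/ and viewed, at most 10 in all, crops included, and the job is handed in when it is done.

Besides the shell and the picture viewer there is one more tool, called after "Call:" as name(argument=value, ...) on one line, values as JSON. arm_command: Moves the arm, as the interface text tells. Shift numbers are shares of 0.5 m and turn numbers shares of 120 degrees, none past 1 either way. Its arguments: {"type":"object","properties":{"targets":{"type":"array"},"claw":{"type":"number"}},"required":["targets"]}

```bash
mkdir -p pics; cat > h.py <<'E'
import numpy as np,cv2
from bench import robot
def save(n,f):
    im=robot.snapshot(n); cv2.imwrite('pics/'+f,cv2.cvtColor(im,cv2.COLOR_RGB2BGR)); return im
def cam(n):
    from scipy.spatial.transform import Rotation as R
    c=robot.camera_info(n)
    if n=='wrist':
        o=robot.get_obs(); T=np.eye(4); T[:3,3]=o['tool_pos']; T[:3,:3]=R.from_euler('xyz',o['ee_rot']).as_matrix()
        E=T@np.array(c['T_tool_cam'])
    else: E=np.array(c['extrinsics'])
    return c,E
def hit(n,px,z,ce=None):
    c,E=ce or cam(n); f=200/np.tan(np.radians(c['vfov'])/2)
    K=np.array([[f,0,c['cx']],[0,f,c['cy']],[0,0,1]])
    u=cv2.undistortPoints(np.array([[px]],float),K,np.array([c['k1'],0,0,0,0.]))[0,0]
    d=E[:3,:3]@np.array([u[0],-u[1],-1]); p=E[:3,3]
    return p+d*(z-p[2])/d[2]
def proj(n,P,ce=None):
    c,E=ce or cam(n); f=200/np.tan(np.radians(c['vfov'])/2)
    q=np.linalg.inv(E)@np.append(P,1); s=np.array([q[0],-q[1]])/-q[2]
    return s*(1+c['k1']*s@s)*f+[c['cx'],c['cy']]
E
python3 -c "
from h import *
print(robot.get_obs())
for n in ('side','top','wrist'): print(robot.camera_info(n)); save(n,n+'0.png')
"
```

```text
{'time': 0.0, 'joint_positions': array([ 1.06484177e+00,  8.79525138e-02,  1.37220590e+00,  3.51130751e-05,
        1.68357899e+00, -1.03109398e-01]), 'qvel': array([-1.16688031e-03, -1.63440000e-03,  1.39344305e-03,  4.17065948e-04,
       -9.80973558e-05,  1.70198575e-03]), 'joint_torque': array([-1.94896602e-03, -3.40201414e+01, -3.02411163e+01,  7.15942704e-02,
        3.34008748e-02, -1.68980737e-04]), 'tool_pos': array([0.21536223, 0.50551107, 0.20433005]), 'ee_rot': array([-3.13946289e+00, -2.55464723e-04,  2.73875113e+00]), 'wrist_force': array([-0.22677471, -0.34389673,  0.80298642]), 'wrist_torque': array([-0.00962284, -0.00179266,  0.04649605]), 'finger_force': 0.0, 'width': 0.09411316766182022}
{'vfov': 47.36967107216792, 'cx': 325.3470161926571, 'cy': 201.51190349724175, 'k1': -0.0426707343373516, 'extrinsics': array([[ 0.97591052,  0.09406156, -0.19685296,  0.28010532],
       [-0.21716644,  0.50530754, -0.83516647, -1.23715623],
       [ 0.02091422,  0.85779759,  0.51356196,  0.75385265],
       [ 0.        ,  0.        ,  0.        ,  1.        ]])}
{'vfov': 50.54948835600189, 'cx': 315.59501400134735, 'cy': 199.03311098132696, 'k1': -0.01080237871448398, 'extrinsics': array([[-0.02984319,  0.99350061, -0.10984497,  0.41141683],
       [-0.99955159, -0.02939308,  0.00571504, -0.06758098],
       [ 0.00244922,  0.10996627,  0.9939323 ,  1.40153943],
       [ 0.        ,  0.        ,  0.        ,  1.        ]])}
{'vfov': 63.08573854986489, 'cx': 316.66171702154645, 'cy': 198.834635813455, 'k1': -0.003095129012901538, 'T_tool_cam': array([[-1.70873301e-05,  9.60374928e-01,  2.78711316e-01,
         8.10769953e-02],
       [ 9.99999957e-01, -6.54960068e-05,  2.86992481e-04,
         9.56050995e-04],
       [ 2.93874862e-04,  2.78711309e-01, -9.60374885e-01,
        -1.79865417e-01],
       [ 0.00000000e+00,  0.00000000e+00,  0.00000000e+00,
         1.00000000e+00]])}
```

View pics/top0.png

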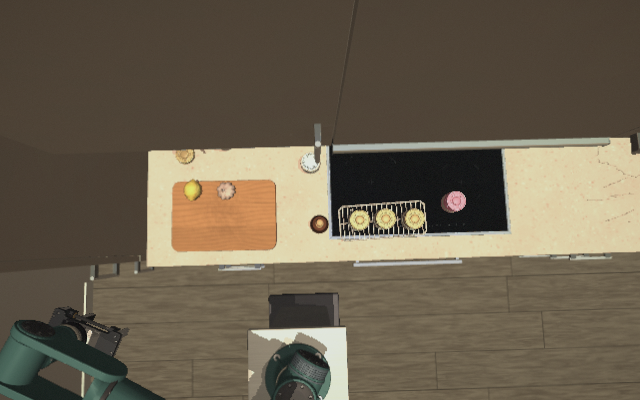

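View pics/side0.png

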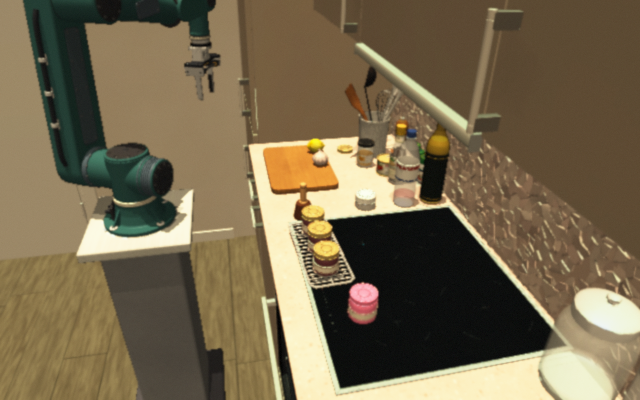

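The top view shows the stick in its stand at (319,224), jar lids at (360,219), (386,218) and (414,218), a pink decoy at (456,202), and the board spanning 173–276 × 180–250. The side view agrees with this layout.

```bash
python3 -c "
from h import *
ce=cam('top')
for nm,p,z in [('stick',(319,224),.11),('standtop',(319,224),.05),('L',(360,219),.09),('M',(386,218),.09),('R',(414,218),.09),('timer',(310,162),.047),('garl',(226,190),.06),('lemon',(193,189),.06),('b1',(173,181),.022),('b2',(276,180),.022),('b3',(275,250),.022),('b4',(173,250),.022),('rackA',(339,206),.022),('rackB',(426,233),.022)]: print(nm,hit('top',p,z,ce).round(3))
im=cv2.imread('pics/top0.png'); s=cv2.imread('pics/side0.png')
a=cv2.resize(im[150:260,290:470],None,fx=4,fy=4,interpolation=cv2.INTER_CUBIC)
cv2.imwrite('pics/c1.png',a)
"
```

```text
stick [ 0.477 -0.083  0.11 ]
standtop [ 0.48  -0.084  0.05 ]
L [ 0.49  -0.211  0.09 ]
M [ 0.491 -0.292  0.09 ]
R [ 0.488 -0.379  0.09 ]
timer [ 0.683 -0.061  0.047]
garl [0.597 0.21  0.06 ]
lemon [0.604 0.315 0.06 ]
b1 [0.637 0.392 0.022]
b2 [0.631 0.053 0.022]
b3 [0.402 0.061 0.022]
b4 [0.412 0.391 0.022]
rackA [ 0.539 -0.151  0.022]
rackB [ 0.442 -0.431  0.022]
```

View pics/c1.png

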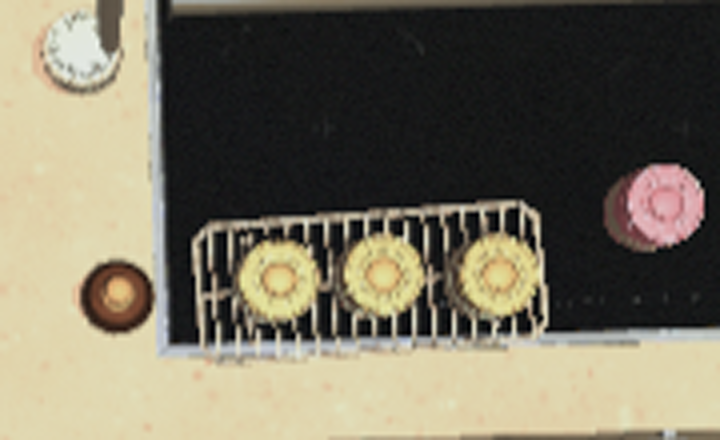

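The crop agrees with the first fixes. The gold lids and the stick are clear, and the spacing is about 0.084 m, close to the stated 0.085 m. Next I go above the row to refine with the wrist camera.

Call:
arm_command(targets=[[0.24, -0.62, 0.1, -0.46], [0.24, -0.62, 0.1, -0.46], [0.24, -0.62, 0.1, -0.46], [0.24, -0.62, 0.1, -0.46], [0.24, -0.62, 0.1, -0.46], [0.24, -0.62, 0.1, -0.46], [0.24, -0.62, 0.1, -0.46], [0.24, -0.62, 0.1, -0.46]])

```text
time: 0.82
tool_pos: [0.3345, 0.1967, 0.2552]
ee_rot: [3.141, 0.0, 1.77]
wrist_force: [0.7, 0.6, 0.7]
width: 0.0941
finger_force: 0.0
```

Call:
arm_command(targets=[[0.29, -0.79, 0.09, -0.098], [0.29, -0.79, 0.09, -0.098], [0.29, -0.79, 0.09, -0.098], [0.29, -0.79, 0.09, -0.098], [0.29, -0.79, 0.09, -0.098], [0.29, -0.79, 0.09, -0.098], [0.29, -0.79, 0.09, -0.098], [0.29, -0.79, 0.09, -0.098]])

```text
time: 1.48
tool_pos: [0.4488, -0.1147, 0.2906]
ee_rot: [3.141, -0.0, 1.569]
wrist_force: [0.5, -0.1, 0.8]
width: 0.094
finger_force: 0.0
```

Call:
arm_command(targets=[[0, 0, 0, 0], [0, 0, 0, 0], [0, 0, 0, 0], [0, 0, 0, 0]])

```text
time: 1.82
tool_pos: [0.4484, -0.1113, 0.2905]
ee_rot: [-3.142, -0.001, 1.572]
wrist_force: [-0.0, 0.6, 0.8]
width: 0.0937
finger_force: 0.0
```

```bash
python3 -c "
from h import *
o=robot.get_obs(); print(o['tool_pos'],o['ee_rot'],o['joint_positions'].round(2))
save('wrist','w1.png')
for p in [(.478,-.084,.115),(.49,-.211,.0915),(.491,-.292,.0915),(.488,-.379,.0915)]: print(proj('wrist',p).round(1))
"
```

```text
[ 0.44844553 -0.11125299  0.29050909] [-3.14153229e+00 -5.11688114e-04  1.57182235e+00] [-0.37 -0.11  1.4   0.    1.85 -0.37]
[343.  156.6]
[348.6 253.2]
[347.6 308.3]
[343.8 361.4]
```

View pics/w1.png

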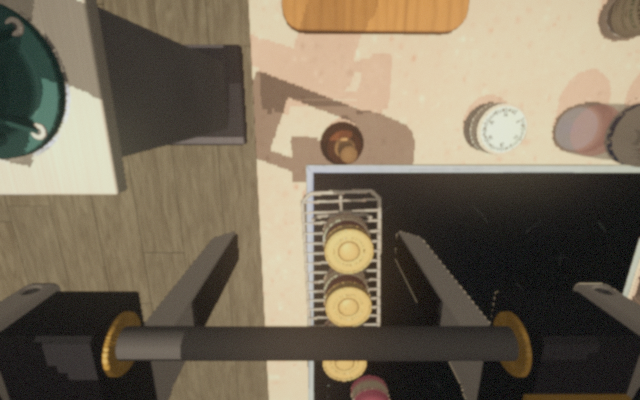

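Wrist view: stick top near (346,150), stand centre near (342,143), and lid buttons near (348,250), (348,303) and (344,359). All are within a few pixels of the prediction.

```bash
python3 -c "
from h import *
ce=cam('wrist')
for nm,p,z in [('stick',(346,150),.115),('L',(348,250),.0915),('M',(348,303),.0915),('R',(344,359),.0915)]: print(nm,hit('wrist',p,z,ce).round(4))
im=cv2.imread('pics/w1.png')
hsv=cv2.cvtColor(im,cv2.COLOR_BGR2HSV)
print(hsv[250,348],hsv[235,348],hsv[150,346],hsv[146,341])
m=cv2.inRange(hsv,(15,90,150),(35,255,255)); m[:225]=0; m[:,:318]=0; m[:,380:]=0
n,l,st,c=cv2.connectedComponentsWithStats(m)
for s,q in zip(st,c):
  if s[4]>150: print(s,q.round(1),hit('wrist',q,.09,ce).round(4))
a=cv2.resize(np.vstack([im[120:180,300:400],im[220:385,300:400]]),None,fx=2.6,fy=2.6,interpolation=cv2.INTER_CUBIC); cv2.imwrite('pics/c2.png',a)
t=cv2.cvtColor(cv2.imread('pics/top0.png'),cv2.COLOR_BGR2HSV)
m=cv2.inRange(t,(15,60,150),(35,255,255)); m[:200]=0; m[240:]=0; m[:,:345]=0; m[:,430:]=0
n,l,st,c=cv2.connectedComponentsWithStats(m)
for s,q in zip(st,c):
  if s[4]>100: print(s,q.round(1),hit('top',q,.09).round(4))
"
```

```text
stick [ 0.4811 -0.0767  0.115 ]
L [ 0.4891 -0.2066  0.0915]
M [ 0.4913 -0.2838  0.0915]
R [ 0.4882 -0.3748  0.0915]
[ 23  95 226] [ 23  97 224] [ 15 121 165] [ 14 110 109]
[     0      0    640    400 252016] [319.1 198. ] [ 0.4521 -0.1384  0.09  ]
[ 324  229   50   45 1761] [348.5 251.1] [ 0.4899 -0.2087  0.09  ]
[ 324  287   48   39 1503] [347.8 306.4] [ 0.4913 -0.2901  0.09  ]
[323 361  44  21 718] [344.  369.2] [ 0.4888 -0.394   0.09  ]
[     0      0    640    400 255001] [319.2 199.4] [ 0.5548 -0.0864  0.09  ]
[405 207  20  22 318] [414.6 218.3] [ 0.4871 -0.3805  0.09  ]
[376 208  21  21 313] [385.5 218.1] [ 0.4904 -0.29    0.09  ]
[350 210  20  20 310] [359.4 219.7] [ 0.4879 -0.2089  0.09  ]
```

View pics/c2.png

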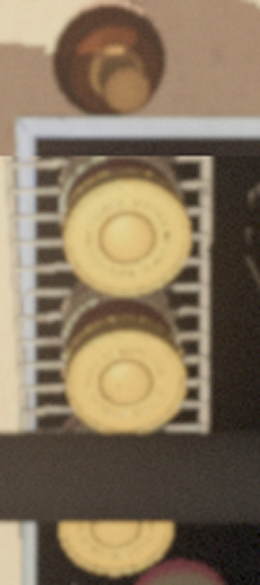

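```bash
python3 -c "
from h import *
ce=cam('wrist')
for nm,p,z in [('stick',(348.7,153.8),.115),('standtop',(342,144),.05),('L',(348.8,251.2),.0915),('M',(348.1,306.9),.0915),('R',(345.5,362),.0915)]: print(nm,hit('wrist',p,z,ce).round(4))
for p in [(290+118/4,150+292/4)]: print(hit('top',p,.115),hit('top',(290+117/4,150+296/4),.05))
for y in (-.2087,-.2905,-.38): print(proj('wrist',(.489,y,.0915),ce))
"
```

```text
stick [ 0.4841 -0.0809  0.115 ]
standtop [ 0.4816 -0.0778  0.05  ]
L [ 0.4902 -0.2082  0.0915]
M [ 0.4916 -0.2898  0.0915]
R [ 0.4905 -0.38    0.0915]
[ 0.48005072 -0.08464719  0.115     ] [ 0.48035424 -0.08461399  0.05      ]
[347.87841016 251.54275388]
[346.1497017  307.33843142]
[344.44970176 362.01981992]
```

Call:
arm_command(targets=[[0.067, 0.056, -0.18, 0], [0.067, 0.056, -0.18, 0], [0.067, 0.056, -0.18, 0], [0.067, 0.056, -0.18, 0], [0.067, 0.056, -0.18, 0], [0.067, 0.056, -0.18, 0]])

```text
time: 2.37
tool_pos: [0.4827, -0.0842, 0.2026]
ee_rot: [3.139, 0.001, 1.572]
wrist_force: [0.1, -0.8, -0.0]
width: 0.0939
finger_force: 0.0
```

```bash
python3 -c "
from h import *
o=robot.get_obs(); print(o['tool_pos'],o['ee_rot'])
ce=cam('wrist')
im=save('wrist','w2.png')
for p in [(.482,-.083,.115),(.482,-.083,.05)]: print(proj('wrist',p,ce))
q=proj('wrist',(.482,-.083,.09),ce).astype(int); print(q)
a=cv2.imread('pics/w2.png')[max(q[1]-80,0):q[1]+80,q[0]-100:q[0]+100]; print(max(q[1]-80,0),q[0]-100)
cv2.imwrite('pics/c3.png',cv2.resize(a,None,fx=3,fy=3,interpolation=cv2.INTER_CUBIC))
"
```

```text
[ 0.48274639 -0.08417628  0.20261233] [3.13854540e+00 1.16768038e-03 1.57153045e+00]
[314.75179008 202.37614465]
[314.91210782 184.37927056]
[314 194]
114 214
```

View pics/c3.png

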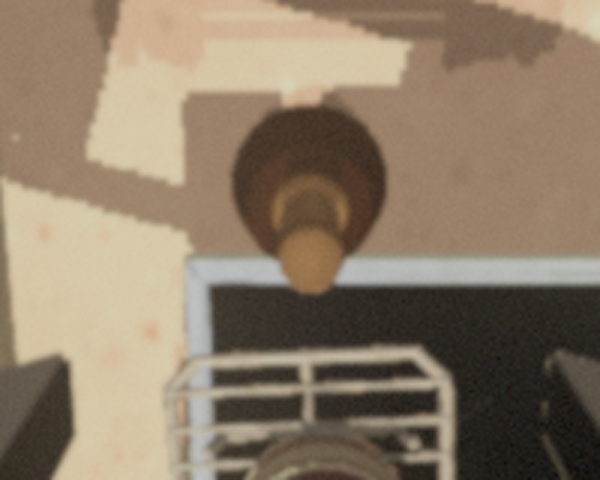

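Close view: the handle top is at image (318,201), which gives a stick position of about (0.485, −0.082).

Call:
arm_command(targets=[[0.004, 0.004, -0.08, 0], [0.004, 0.004, -0.15, 0], [0.004, 0.004, -0.21, 0], [0.004, 0.004, -0.25, 0], [0.004, 0.004, -0.27, 0], [0.004, 0.004, -0.27, 0], [0.004, 0.004, -0.27, 0]])

```text
time: 3.0
tool_pos: [0.4854, -0.0831, 0.0673]
ee_rot: [3.139, 0.001, 1.57]
wrist_force: [0.2, -0.0, 1.4]
width: 0.094
finger_force: 0.0
```

Call:
arm_command(targets=[[0, 0, 0, 0], [0, 0, 0, 0], [0, 0, 0, 0], [0, 0, 0, 0], [0, 0, 0, 0], [0, 0, 0, 0], [0, 0, 0, 0], [0, 0, 0, 0]], claw=1)

```text
time: 3.67
tool_pos: [0.4843, -0.0825, 0.0655]
ee_rot: [-3.142, -0.0, 1.57]
wrist_force: [-0.4, 1.4, 0.3]
width: 0.0437
finger_force: 0.0
```

Call:
arm_command(targets=[[0, 0, 0, 0], [0, 0, 0, 0]])

```text
time: 3.83
tool_pos: [0.4843, -0.0825, 0.0654]
ee_rot: [-3.141, -0.0, 1.57]
wrist_force: [0.4, 0.3, 0.3]
width: 0.0306
finger_force: 0.0
```

Call:
arm_command(targets=[[0, 0, 0, 0], [0, 0, 0, 0], [0, 0, 0, 0], [0, 0, 0, 0], [0, 0, 0, 0]])

```text
time: 4.25
tool_pos: [0.4842, -0.0825, 0.0655]
ee_rot: [-3.141, -0.0, 1.57]
wrist_force: [-0.0, 0.5, -0.7]
width: 0.0192
finger_force: 30.0
```

Call:
arm_command(targets=[[0, 0, 0.06, 0], [0, 0, 0.14, 0], [0, 0, 0.22, 0], [0, 0, 0.24, 0], [0, 0, 0.24, 0], [0.003, -0.06, 0.24, 0], [0.007, -0.14, 0.24, 0], [0.011, -0.2, 0.24, 0]])

```text
time: 4.92
tool_pos: [0.4888, -0.1837, 0.183]
ee_rot: [-3.138, -0.001, 1.571]
wrist_force: [-0.0, 0.7, -0.1]
width: 0.0195
finger_force: 30.0
```

Call:
arm_command(targets=[[0, -0.052, 0, 0], [0, -0.052, 0, 0], [0, -0.052, 0, 0], [0, -0.052, 0, 0], [0, -0.052, 0, 0]])

```text
time: 5.33
tool_pos: [0.4895, -0.2073, 0.1844]
ee_rot: [-3.14, -0.001, 1.571]
wrist_force: [-0.3, -0.1, -1.0]
width: 0.0193
finger_force: 30.0
```

```bash
python3 -c "
from h import *
o=robot.get_obs(); print(o['tool_pos'],o['ee_rot'],o['wrist_force'],o['width'])
ce=cam('wrist'); save('wrist','w3.png'); t=o['tool_pos']
tip=t-[0,0,.0595]
print('tip',tip,proj('wrist',tip,ce),'L',proj('wrist',(.490,-.2085,.0915),ce))
a=cv2.imread('pics/w3.png')[150:350,220:420]
save('side','s3.png'); q=proj('side',tip).astype(int); print(q)
b=cv2.imread('pics/s3.png')[q[1]-50:q[1]+50,q[0]-50:q[0]+50]
cv2.imwrite('pics/c4.png',np.hstack([cv2.resize(a,(400,400)),cv2.resize(b,(400,400))]))
"
```

```text
[ 0.48945678 -0.20728077  0.18444384] [-3.14013430e+00 -1.37422822e-03  1.57130203e+00] [-0.28652451 -0.05056391 -0.983826  ] 0.019312088936610548
tip [ 0.48945678 -0.20728077  0.12494384] [315.97132462 214.53938001] L [316.72565659 203.4869565 ]
[313 201]
```

View pics/c4.png

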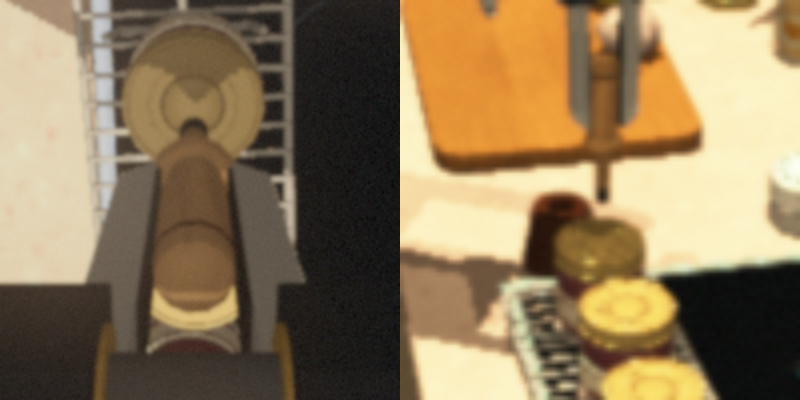

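The wrist crop shows the foot just over the left lid's button, with an offset of about 1 mm. The side crop shows the stick upright in the grip. I'm lowering it now.

Call:
arm_command(targets=[[0.002, 0.001, -0.03, 0], [0.002, 0.001, -0.05, 0], [0.002, 0.001, -0.056, 0], [0.002, 0.001, -0.06, 0], [0.002, 0.001, -0.062, 0], [0.002, 0.001, -0.062, 0], [0.002, 0.001, -0.062, 0]])

```text
time: 6.02
tool_pos: [0.4912, -0.2082, 0.1553]
ee_rot: [3.14, 0.001, 1.57]
wrist_force: [-1.4, 1.3, 2.7]
width: 0.0198
finger_force: 30.0
```

Call:
arm_command(targets=[[0, 0, -0.002, 0], [0, 0, -0.004, 0], [0, 0, -0.004, 0]])

```text
time: 6.27
tool_pos: [0.4914, -0.2083, 0.1548]
ee_rot: [3.139, 0.001, 1.57]
wrist_force: [-3.9, 1.6, 7.5]
width: 0.0195
finger_force: 30.0
```

Call:
arm_command(targets=[[0, 0, 0, 0], [0, 0, 0, 0], [0, 0, 0, 0], [0, 0, 0, 0], [0, 0, 0, 0], [0, 0, 0, 0]])

```text
time: 6.77
tool_pos: [0.4913, -0.2083, 0.1548]
ee_rot: [3.139, 0.001, 1.57]
wrist_force: [-2.5, 1.8, 8.7]
width: 0.0198
finger_force: 30.0
```

The left lid held 8 N with almost no travel, so it looks sealed. Next is the middle jar.

Call:
arm_command(targets=[[0, 0, 0.03, 0], [0, 0, 0.06, 0], [0, -0.04, 0.066, 0], [0.002, -0.1, 0.066, 0], [0.004, -0.15, 0.066, 0], [0.004, -0.163, 0.066, 0], [0.004, -0.163, 0.066, 0], [0.004, -0.163, 0.066, 0]])

```text
time: 7.43
tool_pos: [0.4928, -0.2894, 0.1849]
ee_rot: [-3.141, -0.001, 1.569]
wrist_force: [0.7, -0.4, -1.1]
width: 0.0198
finger_force: 30.0
```

Call:
arm_command(targets=[[0, 0, 0, 0], [0, 0, 0, 0]])

```text
time: 7.6
tool_pos: [0.493, -0.2884, 0.1855]
ee_rot: [3.141, -0.0, 1.571]
wrist_force: [-0.7, -0.1, -0.8]
width: 0.0194
finger_force: 30.0
```

```bash
python3 -c "
from h import *
o=robot.get_obs(); print(o['tool_pos'],o['ee_rot'],o['wrist_force'],o['width'])
ce=cam('wrist'); save('wrist','w4.png'); t=o['tool_pos']
tip=t-[0,0,.0615]
print('tip',tip,proj('wrist',tip,ce),'M',proj('wrist',(.492,-.290,.0925),ce))
a=cv2.imread('pics/w4.png')[150:350,220:420]
cv2.imwrite('pics/c5.png',cv2.resize(a,(600,600)))
"
```

```text
[ 0.49297747 -0.28844917  0.18553592] [ 3.14136673e+00 -3.07537362e-04  1.57141149e+00] [-0.74159472 -0.06753113 -0.79478341] 0.01938532601836221
tip [ 0.49297747 -0.28844917  0.12403592] [315.84614804 213.63038127] M [314.80913036 203.70767159]
```

View pics/c5.png

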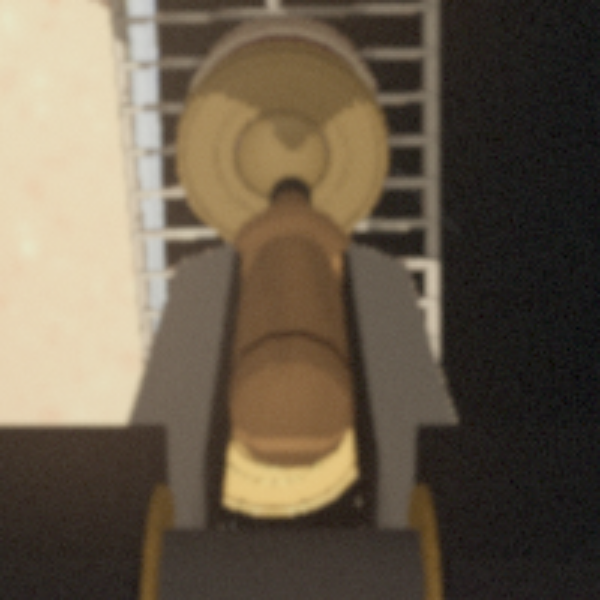

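Wrist crop: the button is at (314,201) and the foot at (317,213). That calls for a small correction of −2 mm in x and +1 mm in y before pressing.

Call:
arm_command(targets=[[-0.004, 0.002, -0.03, 0], [-0.004, 0.002, -0.05, 0], [-0.004, 0.002, -0.056, 0], [-0.004, 0.002, -0.06, 0], [-0.004, 0.002, -0.064, 0], [-0.004, 0.002, -0.064, 0], [-0.004, 0.002, -0.064, 0]])

```text
time: 8.23
tool_pos: [0.4912, -0.2889, 0.1539]
ee_rot: [3.14, 0.001, 1.57]
wrist_force: [0.1, -0.9, -0.6]
width: 0.0195
finger_force: 30.0
```

Call:
arm_command(targets=[[0, 0, -0.002, 0], [0, 0, -0.004, 0], [0, 0, -0.004, 0]])

```text
time: 8.48
tool_pos: [0.4913, -0.2889, 0.1522]
ee_rot: [3.14, 0.001, 1.57]
wrist_force: [-0.3, 0.4, 2.2]
width: 0.0195
finger_force: 30.0
```

Call:
arm_command(targets=[[0, 0, -0.002, 0], [0, 0, -0.004, 0], [0, 0, -0.004, 0]])

```text
time: 8.73
tool_pos: [0.4913, -0.289, 0.1512]
ee_rot: [3.139, 0.002, 1.57]
wrist_force: [-1.2, 2.1, 6.5]
width: 0.0196
finger_force: 30.0
```

Call:
arm_command(targets=[[0, 0, -0.001, 0], [0, 0, -0.002, 0], [0, 0, -0.002, 0], [0, 0, -0.002, 0], [0, 0, -0.002, 0], [0, 0, -0.002, 0]])

```text
time: 9.23
tool_pos: [0.4914, -0.2891, 0.151]
ee_rot: [3.139, 0.002, 1.57]
wrist_force: [-1.9, 1.4, 7.9]
width: 0.0197
finger_force: 30.0
```

Call:
arm_command(targets=[[0, 0, 0.03, 0], [0, 0, 0.06, 0], [0, -0.04, 0.072, 0], [-0.001, -0.1, 0.072, 0], [-0.003, -0.15, 0.072, 0], [-0.003, -0.18, 0.072, 0], [-0.003, -0.18, 0.072, 0], [-0.003, -0.18, 0.072, 0]])

```text
time: 9.9
tool_pos: [0.489, -0.3784, 0.1834]
ee_rot: [-3.14, -0.002, 1.569]
wrist_force: [-0.4, 1.0, -1.3]
width: 0.0193
finger_force: 30.0
```

Call:
arm_command(targets=[[0, 0, 0, 0], [0, 0, 0, 0]])

```text
time: 10.07
tool_pos: [0.4895, -0.3773, 0.1844]
ee_rot: [-3.142, -0.001, 1.571]
wrist_force: [-0.1, 0.2, -1.4]
width: 0.0193
finger_force: 30.0
```

```bash
python3 -c "
from h import *
o=robot.get_obs(); print(o['tool_pos'],o['ee_rot'],o['wrist_force'],o['width'])
ce=cam('wrist'); save('wrist','w5.png'); t=o['tool_pos']
tip=t-[0,0,.0615]
print('tip',tip,proj('wrist',tip,ce),'R',proj('wrist',(.490,-.380,.0925),ce))
im=[cv2.imread('pics/w%d.png'%i) for i in (4,5)]
a=[cv2.resize(i[180:310,250:380],(390,390),interpolation=cv2.INTER_CUBIC) for i in im]
cv2.imwrite('pics/c6.png',np.hstack(a))
"
```

```text
[ 0.48953533 -0.37725889  0.18444592] [-3.14157493e+00 -8.06205324e-04  1.57135014e+00] [-0.07938455  0.1843989  -1.3716621 ] 0.019343452215321532
tip [ 0.48953533 -0.37725889  0.12294592] [315.86562595 213.66807061] R [316.48047324 205.4275979 ]
```

View pics/c6.png

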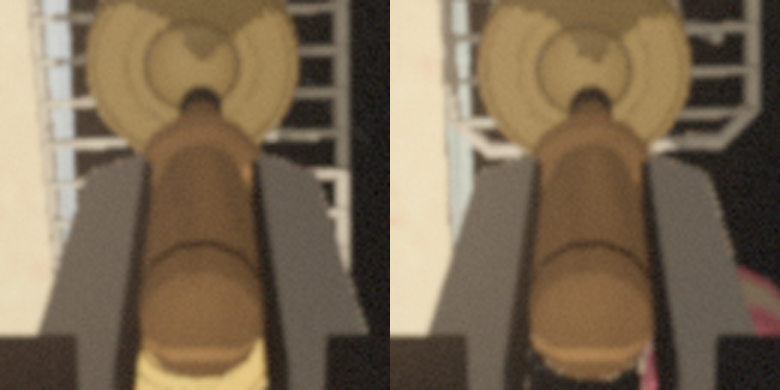

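The wrist crops before M and before R show the stick seated the same way in the fingers, and R's button is at (315.7,202.7), lined up within 1 mm.

Call:
arm_command(targets=[[-0.002, 0, -0.03, 0], [-0.002, 0, -0.05, 0], [-0.002, 0, -0.054, 0], [-0.002, 0, -0.058, 0], [-0.002, 0, -0.058, 0], [-0.002, 0, -0.058, 0]])

```text
time: 10.62
tool_pos: [0.4886, -0.3787, 0.156]
ee_rot: [3.141, 0.001, 1.57]
wrist_force: [0.0, -0.4, -0.4]
width: 0.0193
finger_force: 30.0
```

Call:
arm_command(targets=[[0, 0, -0.002, 0], [0, 0, -0.004, 0], [0, 0, -0.004, 0]])

```text
time: 10.87
tool_pos: [0.4888, -0.379, 0.1552]
ee_rot: [3.14, 0.002, 1.57]
wrist_force: [-0.1, 0.7, 3.3]
width: 0.0198
finger_force: 30.0
```

Call:
arm_command(targets=[[0, 0, -0.002, 0], [0, 0, -0.004, 0], [0, 0, -0.004, 0]])

```text
time: 11.12
tool_pos: [0.4889, -0.3791, 0.1547]
ee_rot: [3.139, 0.003, 1.57]
wrist_force: [-1.6, 1.2, 8.7]
width: 0.0196
finger_force: 30.0
```

The right lid meets the foot at the same height as the left (0.155 m). The middle one gave about 3.5 mm more, so the middle jar is the unsealed one. I'll hold this press, then take the stick back.

Call:
arm_command(targets=[[0, 0, 0, 0], [0, 0, 0, 0], [0, 0, 0, 0], [0, 0, 0, 0], [0, 0, 0, 0], [0, 0, 0, 0]])

```text
time: 11.62
tool_pos: [0.4889, -0.3791, 0.1547]
ee_rot: [3.139, 0.003, 1.57]
wrist_force: [-1.6, 2.0, 7.6]
width: 0.0194
finger_force: 30.0
```

Call:
arm_command(targets=[[0, 0, 0.04, 0], [0, 0, 0.064, 0], [0, 0.06, 0.064, 0], [0, 0.14, 0.064, 0], [0, 0.22, 0.064, 0], [0, 0.3, 0.064, 0], [-0.003, 0.38, 0.064, 0], [-0.006, 0.46, 0.064, 0]])

```text
time: 12.28
tool_pos: [0.4851, -0.147, 0.1836]
ee_rot: [3.141, 0.0, 1.569]
wrist_force: [1.2, 1.0, -0.2]
width: 0.0194
finger_force: 30.0
```

Call:
arm_command(targets=[[-0.004, 0.08, 0, 0], [-0.004, 0.12, 0, 0], [-0.004, 0.13, 0, 0], [-0.004, 0.13, 0, 0], [-0.004, 0.13, 0, 0], [-0.004, 0.13, 0, 0]])

```text
time: 12.78
tool_pos: [0.4835, -0.0849, 0.1834]
ee_rot: [-3.142, 0.001, 1.569]
wrist_force: [0.1, -0.3, -0.5]
width: 0.0196
finger_force: 30.0
```

```bash
python3 -c "
from h import *
o=robot.get_obs(); print(o['tool_pos'],o['ee_rot'],o['wrist_force'],o['width'])
ce=cam('wrist'); save('wrist','w6.png'); t=o['tool_pos']
tip=t-[0,0,.0615]
print('tip',tip,proj('wrist',tip,ce),'S',proj('wrist',(.4842,-.0825,.05),ce))
a=cv2.imread('pics/w6.png')[140:340,220:420]
cv2.imwrite('pics/c7.png',cv2.resize(a,(600,600),interpolation=cv2.INTER_CUBIC))
"
```

```text
[ 0.48347985 -0.08489053  0.18342454] [-3.14153931e+00  6.97052676e-04  1.56853744e+00] [ 0.14095112 -0.3293489  -0.47411972] 0.019559121399454114
tip [ 0.48347985 -0.08489053  0.12192454] [315.87083556 213.55651927] S [316.76337855 187.8443169 ]
```

View pics/c7.png

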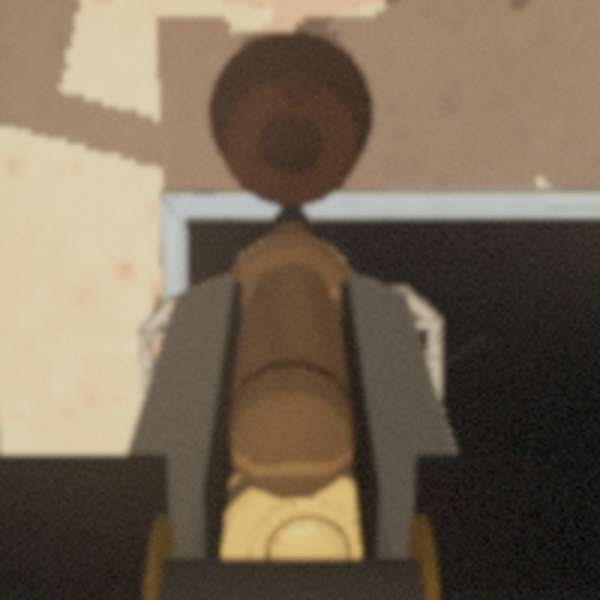

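The bore is at image (317,187), matching the predicted (316.8,187.8). I'll correct by 2.4 mm in y and lower the stick.

Call:
arm_command(targets=[[0.002, 0.005, -0.02, 0], [0.002, 0.005, -0.06, 0], [0.002, 0.005, -0.1, 0], [0.002, 0.005, -0.14, 0], [0.002, 0.005, -0.18, 0], [0.002, 0.005, -0.21, 0], [0.002, 0.005, -0.228, 0], [0.002, 0.005, -0.232, 0]])

```text
time: 13.5
tool_pos: [0.4831, -0.0813, 0.0654]
ee_rot: [-3.138, -0.001, 1.569]
wrist_force: [-0.2, -0.2, -0.8]
width: 0.0197
finger_force: 30.0
```

Call:
arm_command(targets=[[0, 0, 0, 0], [0, 0, 0, 0], [0, 0, 0, 0]])

```text
time: 13.75
tool_pos: [0.4851, -0.0814, 0.0686]
ee_rot: [3.14, 0.001, 1.57]
wrist_force: [0.4, 0.5, -1.0]
width: 0.0198
finger_force: 30.0
```

Call:
arm_command(targets=[[0, 0, -0.002, 0], [0, 0, -0.004, 0], [0, 0, -0.004, 0]])

```text
time: 14.0
tool_pos: [0.4844, -0.081, 0.0658]
ee_rot: [3.141, 0.0, 1.57]
wrist_force: [0.1, 0.1, 0.2]
width: 0.0196
finger_force: 30.0
```

Call:
arm_command(targets=[[0, 0, 0, 0], [0, 0, 0, 0], [0, 0, 0, 0], [0, 0, 0, 0], [0, 0, 0, 0], [0, 0, 0, 0], [0, 0, 0, 0], [0, 0, 0, 0]], claw=0)

```text
time: 14.67
tool_pos: [0.4843, -0.081, 0.0655]
ee_rot: [3.141, -0.0, 1.57]
wrist_force: [-0.8, 0.5, 1.0]
width: 0.0693
finger_force: 0.0
```

Call:
arm_command(targets=[[0, 0, 0, 0], [0, 0, 0, 0], [0, 0, 0.04, 0], [0, 0, 0.1, 0], [0, 0, 0.18, 0], [0, 0, 0.26, 0], [0, 0, 0.3, 0], [0, 0, 0.3, 0]])

```text
time: 15.33
tool_pos: [0.4872, -0.0818, 0.2224]
ee_rot: [3.13, 0.003, 1.57]
wrist_force: [0.7, -0.5, 0.1]
width: 0.0941
finger_force: 0.0
```

```bash
python3 -c "
from h import *
o=robot.get_obs(); print(o['tool_pos'],o['ee_rot'],o['wrist_force'],o['width'])
ce=cam('wrist'); save('wrist','w7.png')
print('top',proj('wrist',(.4847,-.0822,.115),ce),'S',proj('wrist',(.4842,-.0825,.05),ce))
a=cv2.imread('pics/w7.png')[120:380,190:450]
save('side','s7.png'); q=proj('side',(.484,-.083,.06)).astype(int)
b=cv2.imread('pics/s7.png')[q[1]-30:q[1]+70,q[0]-40:q[0]+60]
cv2.imwrite('pics/c8.png',np.hstack([cv2.resize(a,(400,400)),cv2.resize(b,(400,400))]))
"
```

```text
[ 0.48720173 -0.08183027  0.22241431] [3.12955721 0.00339477 1.5701717 ] [ 0.67215634 -0.4957004   0.08355931] 0.09405477827672684
top [311.83653549 197.48079259] S [311.51449385 181.43241923]
```

View pics/c8.png

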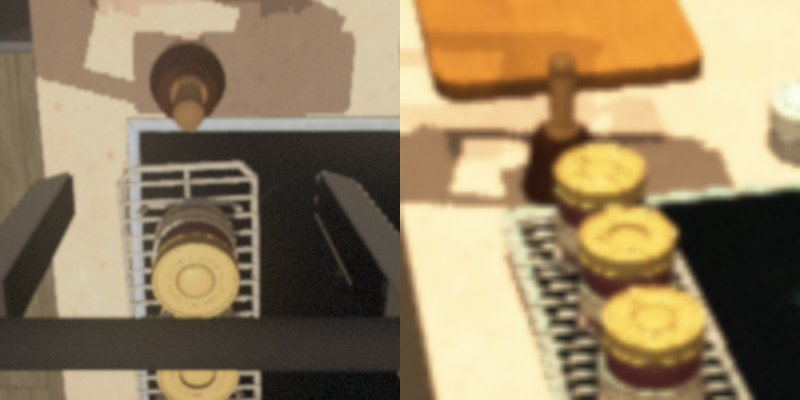

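That was my 11th picture, one over the ten allowed, so I won't view any more. It shows the stick seated in its stand with the handle centred, and the middle lid's button visibly sunken. From here I check by numbers only. Next is the middle jar.

Call:
arm_command(targets=[[0.012, -0.08, 0, 0], [0.012, -0.16, 0, 0], [0.012, -0.24, 0, 0], [0.012, -0.32, 0, 0], [0.012, -0.4, 0, 0], [0.012, -0.416, 0, 0], [0.012, -0.416, 0, 0], [0.012, -0.416, 0, 0]])

```text
time: 16.1
tool_pos: [0.4895, -0.2883, 0.2131]
ee_rot: [-3.138, -0.003, 1.569]
wrist_force: [0.0, 0.6, -0.5]
width: 0.094
finger_force: 0.0
```

Call:
arm_command(targets=[[0, 0, 0, 0], [0, 0, 0, 0]])

```text
time: 16.27
tool_pos: [0.4904, -0.2873, 0.2152]
ee_rot: [-3.141, -0.001, 1.572]
wrist_force: [0.0, 0.5, 0.5]
width: 0.094
finger_force: 0.0
```

Call:
arm_command(targets=[[0.002, -0.003, -0.06, 0], [0.002, -0.003, -0.13, 0], [0.002, -0.003, -0.19, 0], [0.002, -0.003, -0.25, 0], [0.002, -0.003, -0.3, 0], [0.002, -0.003, -0.33, 0], [0.002, -0.003, -0.345, 0], [0.002, -0.003, -0.348, 0]])

```text
time: 16.93
tool_pos: [0.4907, -0.2886, 0.04]
ee_rot: [-3.139, -0.002, 1.572]
wrist_force: [-0.1, -0.9, 0.9]
width: 0.0942
finger_force: 0.0
```

Call:
arm_command(targets=[[0, 0, 0, 0], [0, 0, 0, 0], [0, 0, 0, 0], [0, 0, 0, 0], [0, 0, 0, 0], [0, 0, 0, 0], [0, 0, 0, 0], [0, 0, 0, 0]], claw=1)

```text
time: 17.6
tool_pos: [0.4912, -0.291, 0.0427]
ee_rot: [3.142, 0.001, 1.57]
wrist_force: [-2.9, -0.0, 5.6]
width: 0.0639
finger_force: 30.0
```

Call:
arm_command(targets=[[0, 0, 0.02, 0], [0, 0, 0.06, 0], [0, 0, 0.12, 0], [0, 0, 0.18, 0], [0, 0, 0.24, 0], [0, 0, 0.28, 0], [0, 0, 0.28, 0], [0, 0, 0.28, 0]])

```text
time: 18.27
tool_pos: [0.4919, -0.2908, 0.1823]
ee_rot: [3.139, 0.001, 1.57]
wrist_force: [-0.7, -0.1, -2.9]
width: 0.0636
finger_force: 30.0
```

Call:
arm_command(targets=[[-0.002, 0.03, 0, 0], [-0.005, 0.08, 0, 0], [-0.008, 0.14, 0, 0], [-0.012, 0.2, 0, 0], [-0.016, 0.26, 0, 0], [-0.02, 0.32, 0, 0], [-0.025, 0.38, 0, 0], [-0.03, 0.44, 0, 0]])

```text
time: 18.93
tool_pos: [0.4742, -0.0679, 0.1783]
ee_rot: [-3.136, -0.002, 1.57]
wrist_force: [0.9, -0.2, -2.9]
width: 0.0637
finger_force: 30.0
```

Call:
arm_command(targets=[[-0.003, 0.06, 0, 0], [-0.006, 0.12, 0, 0], [-0.01, 0.18, 0, 0], [-0.014, 0.24, 0, 0], [-0.018, 0.3, 0, 0], [-0.02, 0.36, 0, 0], [-0.02, 0.42, 0, 0], [-0.02, 0.45, 0, 0]])

```text
time: 19.6
tool_pos: [0.4636, 0.1579, 0.1783]
ee_rot: [-3.136, -0.001, 1.573]
wrist_force: [0.3, -0.5, -2.1]
width: 0.0636
finger_force: 30.0
```

Call:
arm_command(targets=[[0, 0.02, 0, 0], [0, 0.02, 0, 0], [0, 0.02, 0, 0], [0, 0.02, 0, 0]])

```text
time: 19.93
tool_pos: [0.4658, 0.1635, 0.1806]
ee_rot: [-3.14, 0.001, 1.569]
wrist_force: [0.8, -0.3, -2.8]
width: 0.0634
finger_force: 30.0
```

Call:
arm_command(targets=[[0, 0, -0.04, 0], [0, 0, -0.1, 0], [0, 0, -0.16, 0], [0, 0, -0.21, 0], [0, 0, -0.24, 0], [0, 0, -0.258, 0], [0, 0, -0.266, 0], [0, 0, -0.266, 0]])

```text
time: 20.6
tool_pos: [0.4662, 0.1637, 0.0481]
ee_rot: [-3.141, 0.0, 1.569]
wrist_force: [0.5, 0.0, -1.9]
width: 0.0635
finger_force: 30.0
```

Call:
arm_command(targets=[[0, 0, -0.002, 0], [0, 0, -0.004, 0], [0, 0, -0.004, 0]])

```text
time: 20.85
tool_pos: [0.4672, 0.1646, 0.0477]
ee_rot: [3.139, -0.0, 1.57]
wrist_force: [-0.5, 0.3, -2.3]
width: 0.0635
finger_force: 30.0
```

Call:
arm_command(targets=[[0, 0, -0.002, 0], [0, 0, -0.004, 0], [0, 0, -0.004, 0], [0, 0, -0.004, 0]])

```text
time: 21.18
tool_pos: [0.4663, 0.1645, 0.0446]
ee_rot: [3.141, 0.0, 1.57]
wrist_force: [0.6, 0.2, -3.3]
width: 0.0639
finger_force: 30.0
```

Call:
arm_command(targets=[[0, 0, -0.002, 0], [0, 0, -0.004, 0], [0, 0, -0.004, 0], [0, 0, -0.004, 0]])

```text
time: 21.52
tool_pos: [0.4662, 0.1645, 0.0424]
ee_rot: [-3.141, 0.0, 1.57]
wrist_force: [0.8, -0.8, -3.1]
width: 0.0631
finger_force: 30.0
```

Call:
arm_command(targets=[[0, 0, -0.002, 0], [0, 0, -0.004, 0], [0, 0, -0.004, 0], [0, 0, -0.004, 0]])

```text
time: 21.85
tool_pos: [0.4662, 0.1644, 0.0404]
ee_rot: [-3.141, 0.0, 1.57]
wrist_force: [0.4, 0.3, -2.7]
width: 0.0635
finger_force: 30.0
```

Call:
arm_command(targets=[[0, 0, -0.001, 0], [0, 0, -0.002, 0], [0, 0, -0.002, 0]])

```text
time: 22.1
tool_pos: [0.4662, 0.1644, 0.0394]
ee_rot: [-3.142, 0.0, 1.57]
wrist_force: [-0.8, 0.0, -2.3]
width: 0.0633
finger_force: 30.0
```

Call:
arm_command(targets=[[0, 0, -0.001, 0], [0, 0, -0.002, 0], [0, 0, -0.002, 0]])

```text
time: 22.35
tool_pos: [0.4662, 0.1644, 0.0384]
ee_rot: [-3.141, 0.0, 1.57]
wrist_force: [-0.3, -0.9, -2.0]
width: 0.0636
finger_force: 30.0
```

Call:
arm_command(targets=[[0, 0, -0.001, 0], [0, 0, -0.002, 0], [0, 0, -0.002, 0]])

```text
time: 22.6
tool_pos: [0.4664, 0.1645, 0.0378]
ee_rot: [3.141, -0.0, 1.57]
wrist_force: [-0.4, -0.3, 0.2]
width: 0.0637
finger_force: 29.9
```

Call:
arm_command(targets=[[0, 0, -0.001, 0], [0, 0, -0.002, 0], [0, 0, -0.002, 0]])

```text
time: 22.85
tool_pos: [0.4664, 0.1645, 0.0378]
ee_rot: [3.141, -0.0, 1.57]
wrist_force: [-2.0, -0.3, 5.4]
width: 0.0639
finger_force: 29.9
```

Landed. I'll ease off 1 mm, then release and rise.

Call:
arm_command(targets=[[0, 0, 0.002, 0], [0, 0, 0.002, 0]])

```text
time: 23.02
tool_pos: [0.4666, 0.1645, 0.0379]
ee_rot: [3.141, -0.0, 1.57]
wrist_force: [-1.2, -0.2, 0.5]
width: 0.0639
finger_force: 29.9
```

Call:
arm_command(targets=[[0, 0, 0, 0], [0, 0, 0, 0], [0, 0, 0, 0], [0, 0, 0, 0], [0, 0, 0, 0], [0, 0, 0, 0], [0, 0, 0, 0], [0, 0, 0, 0]], claw=0)

```text
time: 23.68
tool_pos: [0.4664, 0.1645, 0.0375]
ee_rot: [3.141, -0.0, 1.57]
wrist_force: [-0.1, -0.1, 0.2]
width: 0.094
finger_force: 0.0
```

Call:
arm_command(targets=[[0, 0, 0.02, 0], [0, 0, 0.06, 0], [0, 0, 0.12, 0], [0, 0, 0.2, 0], [0, 0, 0.28, 0], [0, 0, 0.36, 0], [0, 0, 0.4, 0], [0, 0, 0.4, 0]])

```text
time: 24.35
tool_pos: [0.469, 0.1651, 0.2455]
ee_rot: [3.128, -0.003, 1.57]
wrist_force: [0.6, 1.0, 0.5]
width: 0.0939
finger_force: 0.0
```

Call:
arm_command(targets=[[0, 0, 0, 0], [0, 0, 0, 0], [0, 0, 0, 0], [0, 0, 0, 0]])

```text
time: 24.68
tool_pos: [0.4654, 0.1642, 0.2354]
ee_rot: [-3.138, 0.001, 1.57]
wrist_force: [-0.7, 0.4, -0.2]
width: 0.0938
finger_force: 0.0
```

```bash
python3 -c "
from h import *
o=robot.get_obs(); print(o['tool_pos'],o['wrist_force'],o['width'])
ce=cam('wrist'); save('wrist','w8.png')
h=cv2.cvtColor(cv2.imread('pics/w8.png'),cv2.COLOR_BGR2HSV)
print('exp',proj('wrist',(.4664,.1645,.09),ce))
def blobs(h,n,lo,ce,A):
  m=cv2.inRange(h,lo,(35,255,255)); m=cv2.morphologyEx(m,cv2.MORPH_OPEN,np.ones((3,3)))
  k,l,st,c=cv2.connectedComponentsWithStats(m)
  for s,q in list(zip(st,c))[1:]:
    if A<s[4]<9000: print(n,s,q.round(1),hit(n,q,.09,ce).round(3))
blobs(h,'wrist',(20,70,120),ce,500)
ct=cam('top'); im=save('top','t8.png'); h=cv2.cvtColor(cv2.imread('pics/t8.png'),cv2.COLOR_BGR2HSV)
blobs(h[:240],'top',(20,90,150),ct,60)
a,b=[cv2.imread('pics/%s.png'%x).astype(int) for x in('top0','t8')]
d=(abs(a-b).max(2)>45).astype(np.uint8)[150:262,148:520]; k,l,st,c=cv2.connectedComponentsWithStats(d)
for s in st[1:]:
  if s[4]>12: print('chg',s+[148,150,0,0,0])
"
```

```text
[0.46536763 0.16424158 0.23540584] [-0.67105404  0.43833007 -0.23057946] 0.09380261307831934
exp [317.61910102 186.94474272]
wrist [ 421    0   69   51 2759] [455.2  23.2] [0.59  0.316 0.09 ]
wrist [ 605  159   35   60 1523] [624.  190.5] [0.782 0.161 0.09 ]
top [184 180  16  20 233] [191.4 189.6] [0.598 0.312 0.09 ]
chg [ 156  190  116   72 5997]
chg [373 208  23  22 344]
```

```bash
python3 -c "
from h import *
ce=cam('wrist'); g=cv2.imread('pics/w8.png',0)
c=cv2.HoughCircles(cv2.GaussianBlur(g,(5,5),0)[100:300,220:420],cv2.HOUGH_GRADIENT,1.2,15,param1=80,param2=25,minRadius=12,maxRadius=55)
for q in c[0][:5]: print(q, hit('wrist',q[:2]+[220,100],.09,ce).round(4))
"
```

```text
[93.       89.4      36.480003] [0.4621 0.1618 0.09  ]
[87.   73.8  38.28] [0.4561 0.1783 0.09  ]
[109.8   81.    40.68] [0.4794 0.1707 0.09  ]
[102.600006  67.8       20.76    ] [0.4719 0.1844 0.09  ]
```

```bash
python3 -c "
from h import *
print(robot.close_job())"
```

```text
the job is handed in; nothing more can be done
None
```

I pressed left, middle and right in order: the middle jar's lid clicked and it's now on the board, the stick is back in its stand, nothing else looked disturbed, and the job is handed in with no verdict shown; I viewed 11 pictures (limit 10), and checked the jar on the board only by gripper readings and a rough lid fit.

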